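Index the carving head to the next flute

ROBOT

A 6-joint arm with a two-finger parallel gripper is mounted at the origin on the work surface. World frame = base frame: x ahead of the robot, y to its left, z up, the work surface at z = 0. Lengths are in m, angles in degrees, forces in N, time in s.
With the tool pointing down it reaches from about 0.325 to 0.775 m from the base axis. Payload 5.5 kg.
Tool frame: the origin (TCP) lies between the finger pads; the fingertips stand 14 mm ahead of it and the grasp point (between the pads) lies 5 mm behind it (r.nose_length is the distance from the TCP to the fingertips, in m); z points along the fingers, y is the line along which they close (so a half turn about z gives the same grasp; the last joint's range is limited). The gripper opens to 85 mm and grips with 20 to 120 N. Pads are 22 mm wide; open, the fingers measure 114 mm over their backs; the gripper's body (76 mm by 85 mm) begins 54 mm behind the grasp point. The pads swing forward as they close: fully open they stand 13 mm farther back than shut.
Start: joints at [-72.233, 5.22, 70.514, -0, 104.267, -3.249], TCP at [0.215, -0.56, 0.245] pointing down, gripper open.
Joint ranges: [-164.24, 164.24], [-49.07, 125.15], [9.68, 141.18], [-86.29, 266.29], [3.28, 154.24], [-151.56, 151.56]. Speed limits (degrees/s): [147.25, 147.25, 172.46, 180, 180, 180].

INTERFACE

Orientations are given as [roll, pitch, yaw] about the fixed x, y, z axes, in that order (R = Rz(yaw) Ry(pitch) Rx(roll)).
In Python, from workcell import r gives the robot as it stands. The module is installed in compiled form; this text tells all that it offers.
- The arm moves only by the tool arm_command, never from a script. Its arguments are lists of equal length, an entry for each row: "twist": the turn, a rotation vector about the tool's x, y, z in normalised numbers (1 is 180 degrees), a list of three; "delta_pos": the shift along the tool's x, y, z in parts of the range, where 1.0 means 750 mm, a list of three; "fingers": the opening, from -1 (shut) to 1 (fully open). In form: {"twist": [[wx, wy, wz], ...], "delta_pos": [[tx, ty, tz], ...], "fingers": [fingers, ...]}. A call has 1 to 12 rows; each row is the pose to reach, as a shift and turn from the pose commanded when the call began, along the tool's axes at that moment; what a row does not reach only later rows make up. A row lasts 1/10 s, in which the tool goes at most 50 mm and 8.59 degrees, less where a joint would pass 70% of its speed; a pose out of reach is approached as far as the arm can. Shift and turn numbers lie between -1 and 1, and a call with a number outside is refused. A call with a gripper value outside its range is refused whole. The fingers move at their own pace and stop on an object; "newtons" is the grip in N (left out, the last holds). Time passes only in rows, so rows that repeat a pose let the fingers close. It gives the time, the measured TCP pose, the force, the opening and the grip force at its end, in the units of the state.
- r.state(): the state, without advancing time (a new reading comes with each control period).
- r.get_image(name): name is "scene" or "top" or "wrist"; returns a dict with "frame" (400x640x3 uint8, red, green, blue), "depth" (400x640 float32, m along the optical axis (not along the pixel's ray), 0 where there is no reading), "fx", "fy", "cx", "cy" (pixels), "D" ([k1, k2, p1, p2, k3] as OpenCV has them; the pictures are not rectified), "camera_from_world" (4x4, takes a point from world to camera coordinates); the wrist camera has in their place "mount" (4x4, takes a point from camera to tool coordinates, whose origin is the TCP and whose axes are the flange's). Camera axes: x right, y down, z forward; pixel columns grow to the right and rows downward; lengths in m; the calibration is good to about 2 mm. A picture is of the moment at which its call begins: read the wrist's pose just before it.
- r.close_job(): hands the job in; it is judged then, once.
Trained networks look in a picture, given as the dict that the camera call returned (one of the last four; its "shot" number tells which), for a name from the list of things; names that differ only in an ending like _2 or _b are one class to them, and where a whole thing is asked for, a point or a joint stands for the part that bears it (a point fixed in the world has none). Each returns a list of dicts, best first, with "score" (0 to 1); they miss things now and then, are a little off and sometimes report something else, mostly with a low value. They report only what shows in the picture. A call takes as long as a camera call.
- r.regions_of(picture, thing): "pixels" (400x640 bool, what is visible of it) and "bbox" ([centre column, centre row, width, height] in pixels, round what is visible of it).
- r.landmark_of(picture, thing): "at" ([row, column] in pixels: a listed point, or the origin of a listed thing).
The state is a dict: "clock": time; "qpos": joint angles; "joint_velocities": joint speeds; "tau": joint torques, N m; "ee_pos": TCP position; "tool_rot": TCP orientation; "contact_force": force on the tool from outside, world axes, zero at the start; "moment": the same for the moment, N m; "gripper_width": finger opening in m; "grip_force": force on a finger pad.
Only numpy, scipy, OpenCV 4.12 (cv2) and the standard library are available. Lean on these libraries where they do the work, as an engineer would, in place of code of your own. Each camera call takes 0.05 s, during which the arm holds its last target. There are 200 camera calls.

TASK

Bring the wooden bowl round for its next flute: pull the black knob on top of the blue index head up until its pin is clear of its hole, turn it clockwise to the next pin hole (between an eighth and a fifth of a turn on), and push it gently back down until the pin is in that hole and the knob sits fully home, then let go. The hole's exact place is not known, so feel for it with light pressure and never force the pin against the steel; leave the other things on the bench alone.

Things in the scene. Friction and masses are not known exactly. Their poses are not given: they have to be found in the camera images.
- head: The index head: a blue cast gearbox (116 x 104 mm) on a 170 x 130 mm foot bolted to the bench, with a 128 mm round steel plate on top (plate face 120 mm above the bench). Origin on the bench straight below the knob's axis; z up. A horizontal spindle on its -y side, geared 1:1 to the knob, carries a chuck and the bowl (126 mm wide, top at 138 mm, 110 to 184 mm to -y of the axis). Fixed.
- knob_axis (a point): Point on the knob's vertical axis, 134 mm above the bench: top of the rubber seat washer (33 mm) on which the knob's hub sits when home. On the plate, on the pin's circle 40 mm from this axis, lie two low steel shoes (12 mm high, 18 mm wide, smooth level faces 132 mm above the bench), each with one pin hole 8.5 mm square, 12 mm deep.
- home_hole (a point): Mouth of the hole in the fixed shoe, in which the pin starts: 40 mm from the axis, 30 deg counter-clockwise (from above) of the head's +x. The other shoe is clamped on by hand: its hole lies anywhere from 46 to 72 deg clockwise of this one; its face begins 31 deg before its hole and ends 28 deg past it. Between the shoes there is only the plate, 12 mm lower.
- knob: Black index knob. Origin on its axis at its hub's underside (134 mm above the bench when home); z up; x along the bar grip, towards the steel index arm. Hub 42 mm wide, 18 mm high; on it an upright bar grip 56 mm long, 13 mm thick, 32 mm high (18 to 50 mm above the origin), pinched from above across its thickness. The arm (14 mm wide) ends in a 17 mm round housing over the pin, 18 mm high.
- grip (a point): Point on the knob's axis inside the bar grip, 36 mm above the knob's origin (14 mm below the top of the bar): 170 mm above the bench when home.
- pull (a joint): How far the knob is out, in m: 0 = home, hub on its washer; 0.016 = fully out, at its stop. It drags: 5 to 6 N lifts it, 1 to 2 N pushes it down; it stays where left. Above 0.010 the pin is clear of the shoes' faces. On a face the pin touches at 0.010 and its spring is used up at 0.005, where the knob stops hard; only over a hole does it go on down to 0.
- turn (a joint): Turn of the knob in rad, positive clockwise seen from above, 0 in the middle of the starting hole. Drag about 0.12 N m. With the pin in a hole it can rock only about 0.02 rad to either side. The next hole lies somewhere from 0.80 to 1.26 and is not measured. Over it, the sprung pin snaps down and the knob turns no further.
- index_pin: Steel index pin, 7 mm thick, its nose flat with a slight bevel, upright under the end of the knob's arm, 40 mm from the axis. Origin at the tip of its nose, 12 mm below the knob's underside when not pressed in. It springs up into the arm by at most 5 mm: 1.05 N to begin, then 0.7 N per mm.
- gouge_wide: Carving gouge with a 22 mm wide blade and a light wooden handle, about 240 mm long, lying near the head on the robot's side. Leave alone.
- gouge_narrow: Carving gouge with a 10 mm wide blade, about 230 mm long, lying near the head on its left. Leave alone.
- wedge: Small flat wooden block, 90 x 32 x 14 mm, lying beyond the head. Leave alone.
- mallet: Round carver's mallet, 255 mm long, lying on the right. Leave alone.
- small_bowl: Finished small wooden bowl, 112 mm wide and 52 mm high, origin under its centre. Leave alone.
- bowl_blank: Round wooden disc, 120 mm wide and 45 mm high, origin under its centre. Leave alone.
- slip_stone: Sharpening stone on a dark wooden base, 110 x 42 x 24 mm. Leave alone.

How it is judged:
By the outcome, as a careful person would: the job done as asked, in the order asked, and still so for the second after the job is handed in, with the robot touching nothing.
It also fails if it takes over 53 s, if anything falls off the work surface, if the arm or the gripper's body presses on something with over 40 N, if the wrist force passes 120 N, or if a joint passes its speed limit or range.

## Working session

There is one attempt and no reset: what is moved stays moved. The work goes in short steps, Python scripts to look and compute and a tool call to move; the robot and the scene stay as the last step left them, time stands still between calls to the robot, and variables do not carry over. Pictures are saved under pics/ and viewed, at most 10 in all, crops included, and the job is handed in when it is done.

Besides the shell and the picture viewer there is one more tool, called after "Call:" as name(argument=value, ...), one argument or row to a line, values as JSON. arm_command: Moves the arm, as the interface text tells. Its arguments: {"type":"object","properties":{"twist":{"type":"array"},"delta_pos":{"type":"array"},"fingers":{"type":"array"},"newtons":{"type":"number"}},"required":["twist","delta_pos","fingers"]}

```bash
mkdir -p pics; cat > h.py <<'E'
import numpy as np, cv2
from workcell import r
from scipy.spatial.transform import Rotation as R
def cfw(p,st=None):
    if "camera_from_world" in p: return np.array(p["camera_from_world"])
    T=np.eye(4);T[:3,:3]=R.from_euler('xyz',st["tool_rot"],degrees=True).as_matrix();T[:3,3]=st["ee_pos"]
    return np.linalg.inv(T@np.array(p["mount"]))
def K(p): return np.array([[p["fx"],0,p["cx"]],[0,p["fy"],p["cy"]],[0,0,1.]])
def ray(p,C,rows,cols):
    u=cv2.undistortPoints(np.stack([cols,rows],-1).astype(float).reshape(-1,1,2),K(p),np.array(p["D"],float)).reshape(-1,2)
    d=np.c_[u,np.ones(len(u))]; W=np.linalg.inv(C)
    return W[:3,3], d@W[:3,:3].T
def at_z(p,C,rows,cols,z):
    o,d=ray(p,C,rows,cols); return o+d*((z-o[2])/d[:,2])[:,None]
def cloud(p,C,mask):
    rr,cc=np.nonzero(mask&(p["depth"]>0)); o,d=ray(p,C,rr,cc); return o+d*p["depth"][rr,cc][:,None]
def save(p,n): cv2.imwrite("pics/"+n,cv2.cvtColor(p["frame"],cv2.COLOR_RGB2BGR))
E
python3 - <<'E'
from h import *
s=r.state(); print(s["ee_pos"],s["tool_rot"],s["contact_force"],s["gripper_width"],s["clock"])
for n in ("top","scene"):
    p=r.get_image(n); save(p,n+"0.png"); C=cfw(p)
    for t,z in (("knob",.134),("grip",.170),("knob_axis",.134),("home_hole",.132),("head",0),("index_pin",.122)):
        L=r.landmark_of(p,t)[:2]
        for l in L: print(n,t,round(l["score"],2),l["at"],at_z(p,C,np.array([l["at"][0]]),np.array([l["at"][1]]),z)[0].round(4))
    for l in r.regions_of(p,"knob")[:1]:
        P=cloud(p,C,l["pixels"]); print(l["score"],l["bbox"],len(P))
        Q=P[P[:,2]>.176]; 
        if len(Q)>5:
            c,sz,a=cv2.minAreaRect(Q[:,:2].astype(np.float32)); print("bar top",len(Q),Q.mean(0),c,sz,a,Q[:,2].max())
E
```

```text
[ 0.21509649 -0.55984792  0.24412691] [-1.79886231e+02 -5.41866777e-03  2.10153132e+01] [-0.24140591 -0.87876021 -0.04328962] 0.08541158438989449 0.0
top knob 0.62 [203.9, 332.5] [ 0.5627 -0.0171  0.134 ]
top grip 0.82 [202.4, 330.4] [ 0.5603 -0.0106  0.17  ]
top grip 0.32 [220.7, 287.7] [0.511  0.0954 0.17  ]
top knob_axis 0.94 [204.3, 333.5] [ 0.5617 -0.0198  0.134 ]
top knob_axis 0.64 [181.4, 172.4] [0.6116 0.4031 0.134 ]
top home_hole 0.89 [193.3, 320.6] [0.5904 0.0145 0.132 ]
top head 0.21 [192.9, 318.5] [0.6169 0.0203 0.    ]
top index_pin 0.25 [271.6, 455.8] [ 0.3977 -0.3355  0.122 ]
0.84 [328.9, 199.6, 25.5, 15.9] 261
bar top 111 [ 0.5663876  -0.01593509  0.18330401] (0.566636860370636, -0.016318125650286674) (0.05315215513110161, 0.013302001170814037) 56.649784088134766 0.1876794401369406
scene knob 0.83 [208.1, 310.2] [ 0.5744 -0.0164  0.134 ]
scene grip 0.64 [201.1, 307.6] [ 0.5761 -0.0224  0.17  ]
scene knob_axis 0.59 [207.2, 310.2] [ 0.5717 -0.0158  0.134 ]
scene knob_axis 0.53 [203.2, 276.4] [ 0.5368 -0.0971  0.134 ]
scene home_hole 0.94 [210.6, 325.7] [0.5908 0.0202 0.132 ]
scene home_hole 0.73 [212.9, 177.9] [ 0.4988 -0.3494  0.132 ]
scene head 0.73 [228.2, 312.6] [ 0.5542 -0.0088  0.    ]
0.85 [314.1, 202.9, 25.3, 22.2] 425
bar top 118 [ 0.56876025 -0.01950826  0.18231368] (0.5672182440757751, -0.019360821694135666) (0.0566440112888813, 0.014800826087594032) 55.155643463134766 0.1877158270374507
```

View pics/top0.png

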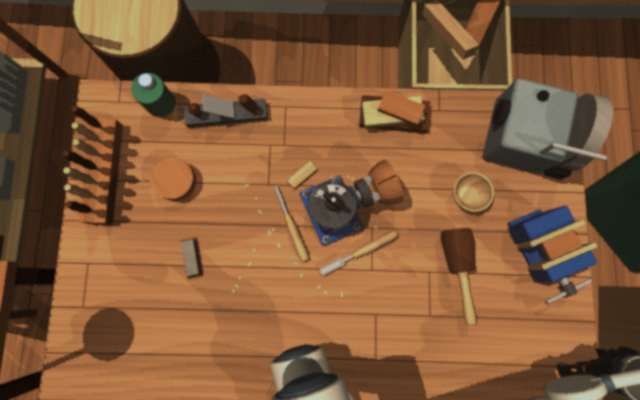

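View pics/scene0.png

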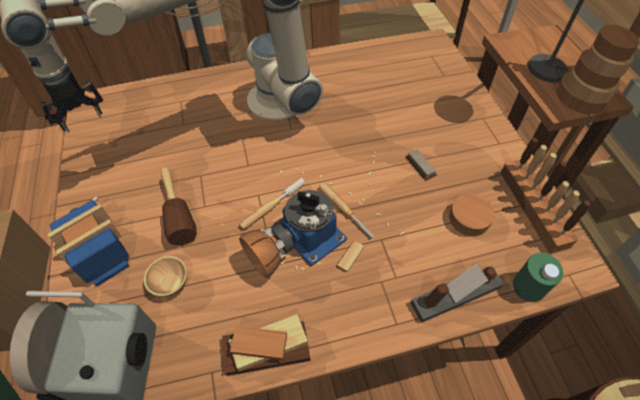

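Top view: knob at about (332,203) on the blue head, bowl to its right at (385,183), gouges at (292,225) and (358,252). Scene view agrees: knob at (308,203). The bar points at about 56°, axis near (0.566, −0.017). I'm moving above it now.

Units first: shifts go in shares of 750 mm and turns go in shares of 180 degrees. So 0.522 m is 0.696, -0.381 m is -0.508, -35 degrees is -0.1944.

Call:
arm_command(
  twist=[
    [0, 0, -0.1944],
    [0, 0, -0.1944],
    [0, 0, -0.1944],
    [0, 0, -0.1944],
    [0, 0, -0.1944],
    [0, 0, -0.1944],
    [0, 0, -0.1944],
    [0, 0, -0.1944],
    [0, 0, -0.1944],
    [0, 0, -0.1944],
    [0, 0, -0.1944],
    [0, 0, -0.1944],
  ],
  delta_pos=[
    [0.696, -0.508, -0.08],
    [0.696, -0.508, -0.08],
    [0.696, -0.508, -0.08],
    [0.696, -0.508, -0.08],
    [0.696, -0.508, -0.08],
    [0.696, -0.508, -0.08],
    [0.696, -0.508, -0.08],
    [0.696, -0.508, -0.08],
    [0.696, -0.508, -0.08],
    [0.696, -0.508, -0.08],
    [0.696, -0.508, -0.08],
    [0.696, -0.508, -0.08],
  ],
  fingers=[1, 1, 1, 1, 1, 1, 1, 1, 1, 1, 1, 1],
)

```text
clock: 2.0
ee_pos: [0.5401, -0.0563, 0.3012]
tool_rot: [180.0, -0.0, 56.0]
contact_force: [0.8, -0.7, 0.5]
gripper_width: 0.0855
grip_force: 0.0
```

```bash
cat > look.py <<'E'
from h import *
import sys
s=r.state(); p=r.get_image("wrist"); save(p,sys.argv[1]); C=cfw(p,s)
print("ee",s["ee_pos"],s["tool_rot"],s["qpos"])
for t,z in (("knob",.134),("grip",.170),("knob_axis",.134),("home_hole",.132)):
    for l in r.landmark_of(p,t)[:2]: print(t,round(l["score"],2),l["at"],at_z(p,C,np.array([l["at"][0]]),np.array([l["at"][1]]),z)[0].round(4))
P=cloud(p,C,np.ones((400,640),bool)); z0=float(sys.argv[2]) if len(sys.argv)>2 else .178
Q=P[(P[:,2]>z0)&(P[:,2]<z0+.014+.016)&(np.hypot(P[:,0]-.566,P[:,1]+.017)<.05)]
c,sz,a=cv2.minAreaRect(Q[:,:2].astype(np.float32)); print("bar",len(Q),c,sz,a,np.median(Q[:,2]))
Q=P[(abs(P[:,2]-.120)<.015)&(np.hypot(P[:,0]-.566,P[:,1]+.017)<.075)]; print("plate",len(Q),np.percentile(Q[:,2],[10,50,90]))
E
python3 look.py w1.png
```

```text
ee [ 0.54007794 -0.05627313  0.30121818] [ 1.79954941e+02 -1.15162794e-02  5.60183073e+01] [-9.53343463e+00 -2.54493642e+00  7.26965163e+01 -8.67797531e-03
  1.09802635e+02  2.44453194e+01]
knob 0.86 [127.4, 315.9] [ 0.5693 -0.0159  0.134 ]
knob 0.43 [137.4, 317.2] [ 0.5654 -0.0237  0.134 ]
knob_axis 0.58 [128.0, 315.8] [ 0.5689 -0.0163  0.134 ]
home_hole 0.76 [82.5, 317.3] [0.5909 0.0142 0.132 ]
bar 1361 (0.5678765177726746, -0.018786471337080002) (0.05524832010269165, 0.012946167960762978) 55.7216796875 0.18391328375758653
plate 12951 [0.11920485 0.12029527 0.1298948 ]
```

View pics/w1.png

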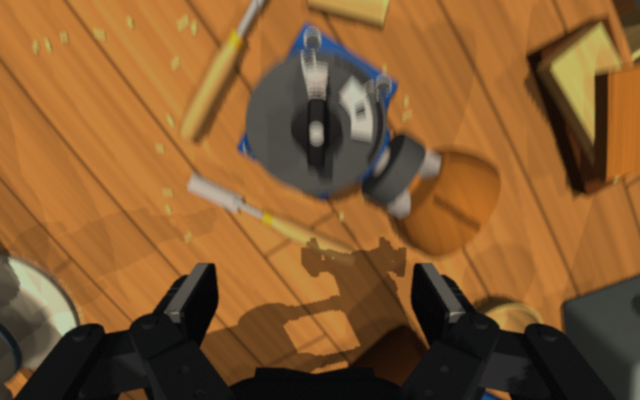

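The wrist view shows the bar upright at (316,130), the arm and fixed shoe at (315,75), and the second shoe clockwise of it at about (358,108) with a dark spot that may be its hole. I'll enlarge that area.

```bash
python3 look.py w2.png; python3 - <<'E'
import cv2
i=cv2.imread("pics/w2.png")[30:200,235:405]; cv2.imwrite("pics/w2c.png",cv2.resize(i,None,fx=3.5,fy=3.5,interpolation=cv2.INTER_CUBIC))
E
```

```text
ee [ 0.53921547 -0.0583309   0.3006108 ] [-1.79992105e+02  3.89014564e-02  5.60491023e+01] [-9.74879747e+00 -2.59789939e+00  7.28102260e+01 -3.42739530e-02
  1.09810819e+02  2.41904934e+01]
knob 0.64 [124.7, 312.2] [ 0.5669 -0.0143  0.134 ]
grip 0.95 [132.6, 317.9] [ 0.5691 -0.019   0.17  ]
grip 0.26 [45.5, 236.9] [0.5557 0.0648 0.17  ]
knob_axis 0.88 [128.4, 315.4] [ 0.5674 -0.0184  0.134 ]
home_hole 0.72 [79.7, 317.3] [0.5911 0.0139 0.132 ]
home_hole 0.38 [6.9, 347.6] [0.6422 0.047  0.132 ]
bar 1336 (0.5679890513420105, -0.018999220803380013) (0.05503041297197342, 0.012718425132334232) 55.75957489013672 0.1839698873675315
plate 13096 [0.11921272 0.12034267 0.12969162]
```

View pics/w2c.png

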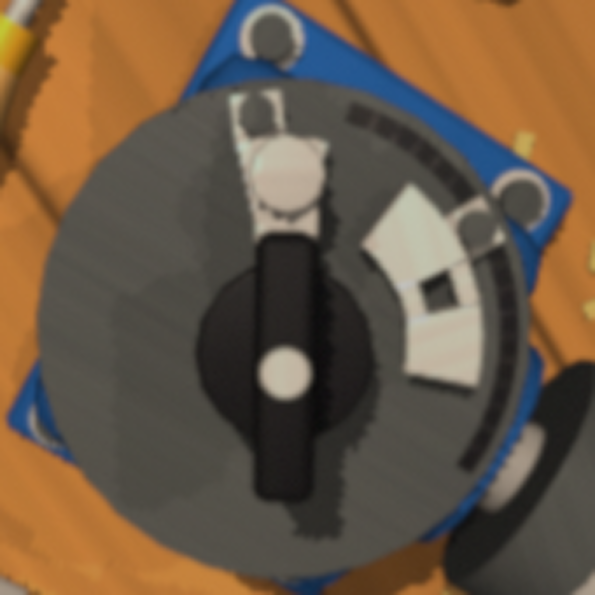

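The crop shows the second shoe's hole plainly, a dark square at crop (437,294), which is full-frame (359.9,114). I'll turn that into an angle.

```bash
python3 - <<'E'
from h import *
s=r.state(); p=r.get_image("wrist"); C=cfw(p,s)
h=at_z(p,C,np.array([114.,81.]),np.array([359.9,317.]),.132); 
# plate ellipse extremes in crop: left 38, right 527 at row ~330; top 80, bottom 578
e=at_z(p,C,30+np.array([330,330,80,578])/3.5,235+np.array([38,527,283,283])/3.5,.12); print("plate pts",e[:,:2].round(4), "centre",e[:2].mean(0)[:2], e[2:].mean(0)[:2])
for c in ((.568,-.019),(.567,-.0185)):
    d=h[:,:2]-c; print(h[:,:2].round(4),np.hypot(*d.T),55.8-np.degrees(np.arctan2(d[:,1],d[:,0])))
Rm=R.from_euler('xyz',s["tool_rot"],degrees=True).as_matrix()
print(s["ee_pos"],s["tool_rot"],(Rm.T@(np.array([.568,-.019,.172])-s["ee_pos"])).round(4))
E
```

```text
plate pts [[ 0.5168  0.0175]
 [ 0.6211 -0.0531]
 [ 0.6026  0.0319]
 [ 0.5317 -0.0732]] centre [ 0.56892651 -0.01779229] [ 0.56715364 -0.02062565]
[[ 0.6057 -0.031 ]
 [ 0.5902  0.012 ]] [0.039532   0.03814935] [73.50710943  1.47712573]
[[ 0.6057 -0.031 ]
 [ 0.5902  0.012 ]] [0.04063706 0.0383423 ] [73.74984611  3.12697403]
[ 0.53886097 -0.05947496  0.30095501] [ 1.79980415e+02 -5.10227380e-04  5.58948516e+01] [0.0499 0.0014 0.129 ]
```

Scaled: 0.09 m is 0.12, 0.06 m is 0.08.

Call:
arm_command(
  twist=[
    [0, 0, 0],
    [0, 0, 0],
    [0, 0, 0],
    [0, 0, 0],
    [0, 0, 0],
    [0, 0, 0],
  ],
  delta_pos=[
    [0.0667, 0.002, 0.04],
    [0.0667, 0.002, 0.08],
    [0.0667, 0.002, 0.12],
    [0.0667, 0.002, 0.12],
    [0.0667, 0.002, 0.12],
    [0.0667, 0.002, 0.12],
  ],
  fingers=[0, 0, 0, 0, 0, 0],
)

```text
clock: 3.15
ee_pos: [0.5692, -0.0182, 0.2136]
tool_rot: [179.8, -0.1, 56.0]
contact_force: [0.2, -0.1, 0.4]
gripper_width: 0.0429
grip_force: 0.0
```

```bash
python3 - <<'E'
from h import *
for i in range(3):
    s=r.state(); print(s["clock"],s["ee_pos"],s["tool_rot"],s["contact_force"],s["joint_velocities"],s["gripper_width"])
    p=r.get_image("wrist")
save(p,"w3.png"); C=cfw(p,s)
Rm=R.from_euler('xyz',s["tool_rot"],degrees=True).as_matrix()
print((Rm.T@(np.array([.568,-.019,.172])-s["ee_pos"])).round(4))
P=cloud(p,C,np.ones((400,640),bool))
Q=P[(P[:,2]>.178)&(P[:,2]<.19)&(np.hypot(P[:,0]-.566,P[:,1]+.017)<.045)]
if len(Q)>9:print(len(Q),cv2.minAreaRect(Q[:,:2].astype(np.float32)))
E
```

```text
3.15 [ 0.56917429 -0.01820806  0.21356066] [ 1.79803447e+02 -1.08301629e-01  5.59682517e+01] [ 0.21522373 -0.12901817  0.38047219] [ 0.13607363 -0.343416   -0.49300626  0.00590089 -0.29622077 -0.05438395] 0.04294350734042284
3.2 [ 0.56927415 -0.0181694   0.21376018] [ 1.79777396e+02 -1.22581953e-01  5.59708993e+01] [0.67483021 0.29419924 0.10905708] [ 0.15455646 -0.0095617   0.0822086   0.08306749 -0.2994724   0.03730837] 0.04246423088881808
3.25 [ 0.56924798 -0.01807622  0.21352152] [ 1.79790481e+02 -1.16811682e-01  5.59798583e+01] [ 0.02209946 -0.23789442 -0.12150254] [ 0.05399314  0.18166939  0.37311418 -0.08330545 -0.18907425 -0.04538307] 0.04270498136450872
[-0.0015 -0.0007  0.0415]
2414 ((0.5679669380187988, -0.01832713931798935), (0.05557164549827576, 0.012834691442549229), 55.28144073486328)
```

Scaled: 0.0425 m is 0.0567, -0.0009 m is -0.0012, 0.3 degrees is 0.0017.

Call:
arm_command(
  twist=[
    [0, 0, 0.0017],
    [0, 0, 0.0017],
    [0, 0, 0.0017],
    [0, 0, 0.0017],
    [0, 0, 0.0017],
  ],
  delta_pos=[
    [-0.0011, -0.0012, 0.016],
    [-0.0011, -0.0012, 0.032],
    [-0.0011, -0.0012, 0.048],
    [-0.0011, -0.0012, 0.0567],
    [-0.0011, -0.0012, 0.0567],
  ],
  fingers=[0, 0, 0, 0, 0],
  newtons=40,
)

```text
clock: 3.8
ee_pos: [0.5665, -0.0177, 0.1659]
tool_rot: [-179.8, 0.1, 55.7]
contact_force: [-0.1, 0.4, 0.3]
gripper_width: 0.0427
grip_force: 0.0
```

Call:
arm_command(
  twist=[
    [0, 0, 0],
    [0, 0, 0],
    [0, 0, 0],
    [0, 0, 0],
    [0, 0, 0],
    [0, 0, 0],
    [0, 0, 0],
    [0, 0, 0],
  ],
  delta_pos=[
    [0, 0, 0],
    [0, 0, 0],
    [0, 0, 0],
    [0, 0, 0],
    [0, 0, 0],
    [0, 0, 0],
    [0, 0, 0],
    [0, 0, 0],
  ],
  fingers=[-0.3, -0.6, -1, -1, -1, -1, -1, -1],
  newtons=40,
)

```text
clock: 4.6
ee_pos: [0.5678, -0.0179, 0.1691]
tool_rot: [179.9, -0.0, 55.7]
contact_force: [1.9, -0.6, 5.0]
gripper_width: 0.013
grip_force: 41.9
```

Call:
arm_command(
  twist=[
    [0, 0, 0],
    [0, 0, 0],
    [0, 0, 0],
  ],
  delta_pos=[
    [0, 0, 0],
    [0, 0, 0],
    [0, 0, 0],
  ],
  fingers=[-1, -1, -1],
)

```text
clock: 4.9
ee_pos: [0.5678, -0.0179, 0.1691]
tool_rot: [179.9, -0.0, 55.7]
contact_force: [1.8, -1.1, 5.3]
gripper_width: 0.0124
grip_force: 41.9
```

```bash
cat > st.py <<'E'
from h import *
A=[]
for i in range(4):
    s=r.state(); A.append(np.r_[s["ee_pos"],s["tool_rot"][2],s["contact_force"],s["moment"]])
    r.get_image("wrist")
print(s["clock"],np.round(A,4).tolist()[-1]); print(np.mean(A,0).round(4),s["gripper_width"],s["grip_force"],s["qpos"][5])
E
python3 st.py
```

```text
5.05 [0.5678, -0.0179, 0.1691, 55.711, 1.8219, -0.6256, 4.7265, -0.1555, -0.2802, -0.1221]
[ 5.67800e-01 -1.79000e-02  1.69100e-01  5.57122e+01  1.81090e+00
 -9.18900e-01  5.46360e+00 -1.70000e-01 -2.73800e-01 -1.12400e-01] 0.012274981073083016 41.939515471458435 29.054640695538005
```

Scaled: -0.014 m is -0.0187, -0.012 m is -0.016.

Call:
arm_command(
  twist=[
    [0, 0, 0],
    [0, 0, 0],
    [0, 0, 0],
    [0, 0, 0],
    [0, 0, 0],
    [0, 0, 0],
    [0, 0, 0],
    [0, 0, 0],
  ],
  delta_pos=[
    [0, 0, -0.0027],
    [0, 0, -0.0053],
    [0, 0, -0.008],
    [0, 0, -0.0107],
    [0, 0, -0.0133],
    [0, 0, -0.016],
    [0, 0, -0.0187],
    [0, 0, -0.0187],
  ],
  fingers=[-1, -1, -1, -1, -1, -1, -1, -1],
)

```text
clock: 5.9
ee_pos: [0.5677, -0.0179, 0.1806]
tool_rot: [-180.0, 0.0, 55.7]
contact_force: [5.9, -0.3, -3.4]
gripper_width: 0.0123
grip_force: 40.6
```

```bash
python3 st.py
```

```text
6.05 [0.5677, -0.0179, 0.1806, 55.7116, 5.8014, -1.7525, -4.0292, -0.1605, -1.0447, -0.0905]
[ 5.6770e-01 -1.7900e-02  1.8060e-01  5.5712e+01  5.6814e+00 -9.9240e-01
 -3.8121e+00 -1.8360e-01 -1.0776e+00 -9.8700e-02] 0.012110728811558386 40.61589539051056 29.053891705468843
```

Scaled: -0.002 m is -0.0027, -0.001 m is -0.0013.

Call:
arm_command(
  twist=[
    [0, 0, 0],
    [0, 0, 0],
    [0, 0, 0],
  ],
  delta_pos=[
    [0, 0, -0.0013],
    [0, 0, -0.0027],
    [0, 0, -0.0027],
  ],
  fingers=[-1, -1, -1],
)

```text
clock: 6.4
ee_pos: [0.5677, -0.0179, 0.1824]
tool_rot: [-180.0, 0.0, 55.7]
contact_force: [6.2, -0.9, -4.5]
gripper_width: 0.0121
grip_force: 40.4
```

```bash
python3 st.py; python3 - <<'E'
from h import *
s=r.state(); p=r.get_image("wrist"); C=cfw(p,s)
save(p,"w4.png")
P=cloud(p,C,np.ones((400,640),bool)); L=P-[.568,-.0183,0]; a=np.radians(55.7)
u=L[:,0]*np.cos(a)+L[:,1]*np.sin(a); v=-L[:,0]*np.sin(a)+L[:,1]*np.cos(a)
m=(abs(v)<.005)&(abs(u)>.014)&(abs(u)<.027)&(P[:,2]>.175)&(P[:,2]<.21); print("bartop",m.sum(),np.percentile(P[m,2],[10,50,90]))
m=(abs(v)<.006)&(u>.032)&(u<.047)&(P[:,2]>.125); print("housing",m.sum(),np.percentile(P[m,2],[10,50,90]) if m.sum() else "")
E
```

```text
6.55 [0.5677, -0.0179, 0.1824, 55.7112, 5.8105, -1.2196, -4.2696, -0.2113, -1.1294, -0.0621]
[ 5.67700e-01 -1.79000e-02  1.82400e-01  5.57121e+01  6.14440e+00
 -9.81500e-01 -4.53630e+00 -2.22400e-01 -1.12470e+00 -8.20000e-02] 0.012174075261949434 40.43824017047882 29.05215389427537
bartop 1573 [0.19565181 0.1971748  0.19797733]
housing 1000 [0.13286131 0.16522893 0.16609436]
```

View pics/w4.png

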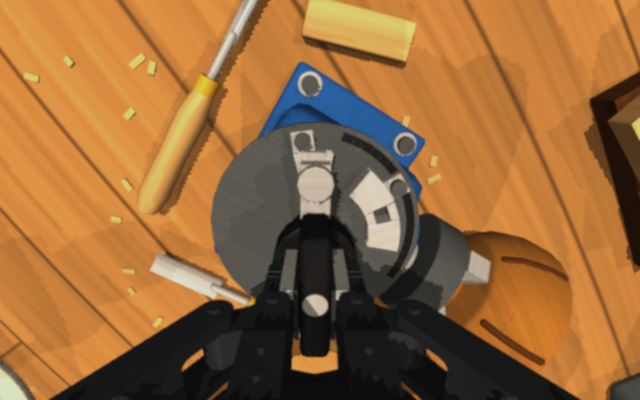

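The wrist view shows the bar held and the housing at (315,185) lifted about 13.3 mm (bar top at 0.197), with the hole at (380,214). The pin is clear, so I'm turning clockwise to about 58°, over the shoe's face and short of the hole.

Scaled: 58 degrees is 0.3222.

Call:
arm_command(
  twist=[
    [0, 0, 0.0278],
    [0, 0, 0.0556],
    [0, 0, 0.0833],
    [0, 0, 0.1111],
    [0, 0, 0.1389],
    [0, 0, 0.1667],
    [0, 0, 0.1944],
    [0, 0, 0.2222],
    [0, 0, 0.25],
    [0, 0, 0.2778],
    [0, 0, 0.3056],
    [0, 0, 0.3222],
  ],
  delta_pos=[
    [0, 0, 0],
    [0, 0, 0],
    [0, 0, 0],
    [0, 0, 0],
    [0, 0, 0],
    [0, 0, 0],
    [0, 0, 0],
    [0, 0, 0],
    [0, 0, 0],
    [0, 0, 0],
    [0, 0, 0],
    [0, 0, 0],
  ],
  fingers=[-1, -1, -1, -1, -1, -1, -1, -1, -1, -1, -1, -1],
)

```text
clock: 7.85
ee_pos: [0.568, -0.0186, 0.1824]
tool_rot: [179.9, -0.0, -2.5]
contact_force: [7.9, -3.4, -5.5]
gripper_width: 0.0126
grip_force: 40.4
```

```bash
python3 st.py; python3 - <<'E'
from h import *
s=r.state(); p=r.get_image("wrist"); C=cfw(p,s)
save(p,"w5.png")
P=cloud(p,C,np.ones((400,640),bool)); L=P-[.568,-.0183,0]; a=np.radians(s["tool_rot"][2])
u=L[:,0]*np.cos(a)+L[:,1]*np.sin(a); v=-L[:,0]*np.sin(a)+L[:,1]*np.cos(a)
m=(abs(v)<.005)&(abs(u)>.014)&(abs(u)<.027)&(P[:,2]>.175)&(P[:,2]<.21); print("bartop",m.sum(),np.percentile(P[m,2],[10,50,90]))
m=(P[:,2]>.157)&(P[:,2]<.169)&(u>.032)&(u<.052)&(abs(v)<.02); c=P[m].mean(0); print("housing",m.sum(),c,np.degrees(np.arctan2(c[1]+.0183,c[0]-.568)))
E
```

```text
8.0 [0.568, -0.0186, 0.1824, -2.3397, 7.4745, -3.0224, -4.2768, -0.656, -1.4519, -0.0215]
[ 0.568  -0.0186  0.1824 -2.4582  7.5819 -3.0323 -5.1181 -0.6625 -1.446
  0.0179] 0.012315721613388944 40.44671952724457 87.06690622564301
bartop 1509 [0.19617708 0.19723451 0.19800604]
housing 1207 [ 0.60874978 -0.02088794  0.1647002 ] -3.6338684116745097
```

View pics/w5.png

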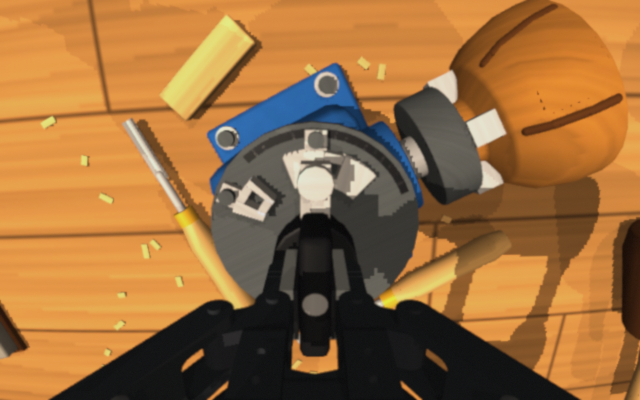

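The view shows the fixed shoe's empty hole at (253,200) and the housing at (316,183), now over the second shoe. I'll check the hole angles, then press lightly.

```bash
python3 - <<'E'
from h import *
s=r.state(); p=r.get_image("wrist")
for name,(x,y,z,w),(row,col) in (("next",(.5677,-.0179,.1824,55.71),(214,380)),("home",(.568,-.0186,.1824,-2.4),(200,253))):
    C=cfw(p,dict(ee_pos=[x,y,z],tool_rot=[180,0,w])); h=at_z(p,C,np.array([row]),np.array([col]),.132)[0]
    d=h[:2]-[.568,-.0184]; print(name,h,np.hypot(*d),np.degrees(np.arctan2(d[1],d[0])))
E
```

```text
next [ 0.6058264 -0.0280618  0.132    ] 0.03904083463123923 -14.328407828787801
home [0.59077104 0.01448955 0.132     ] 0.04000303424633018 55.303257647910335
```

Scaled: 0.005 m is 0.0067, 0.004 m is 0.0053.

Call:
arm_command(
  twist=[
    [0, 0, 0],
    [0, 0, 0],
    [0, 0, 0],
    [0, 0, 0],
    [0, 0, 0],
    [0, 0, 0],
  ],
  delta_pos=[
    [0, 0, 0.0013],
    [0, 0, 0.0027],
    [0, 0, 0.004],
    [0, 0, 0.0053],
    [0, 0, 0.0067],
    [0, 0, 0.0067],
  ],
  fingers=[-1, -1, -1, -1, -1, -1],
)

```text
clock: 8.75
ee_pos: [0.5681, -0.0186, 0.1791]
tool_rot: [179.9, -0.1, -2.3]
contact_force: [4.5, -3.9, 0.7]
gripper_width: 0.0123
grip_force: 41.3
```

```bash
python3 st.py
```

```text
8.9 [0.5681, -0.0186, 0.1791, -2.327, 5.342, -2.5548, 0.5922, -0.6236, -0.9115, -0.0975]
[ 0.5681 -0.0186  0.1791 -2.3266  5.0728 -3.4341  0.5993 -0.6384 -0.9419
 -0.0659] 0.011911326748453422 41.33225977420807 87.05173177420637
```

The hole should be about 70° on. I'm pressing lightly now.

Scaled: 0.0025 m is 0.0033, 0.002 m is 0.0027.

Call:
arm_command(
  twist=[
    [0, 0, 0],
    [0, 0, 0],
    [0, 0, 0],
    [0, 0, 0],
  ],
  delta_pos=[
    [0, 0, 0.0013],
    [0, 0, 0.0027],
    [0, 0, 0.0033],
    [0, 0, 0.0033],
  ],
  fingers=[-1, -1, -1, -1],
)

```text
clock: 9.35
ee_pos: [0.5681, -0.0186, 0.1773]
tool_rot: [179.9, -0.1, -2.3]
contact_force: [4.0, -2.5, 2.4]
gripper_width: 0.0122
grip_force: 41.7
```

```bash
python3 st.py
```

```text
9.5 [0.5681, -0.0186, 0.1773, -2.3264, 4.2445, -3.1282, 2.7658, -0.6174, -0.7775, -0.1134]
[ 0.5681 -0.0186  0.1773 -2.3253  3.9244 -2.8287  3.1652 -0.5819 -0.7783
 -0.0745] 0.012273334490771021 41.68601632118225 87.05287254316245
```

Scaled: 9 degrees is 0.05.

Call:
arm_command(
  twist=[
    [0, 0, 0.0056],
    [0, 0, 0.0111],
    [0, 0, 0.0167],
    [0, 0, 0.0222],
    [0, 0, 0.0278],
    [0, 0, 0.0333],
    [0, 0, 0.0389],
    [0, 0, 0.0444],
    [0, 0, 0.0472],
    [0, 0, 0.05],
    [0, 0, 0.05],
  ],
  delta_pos=[
    [0, 0, 0],
    [0, 0, 0],
    [0, 0, 0],
    [0, 0, 0],
    [0, 0, 0],
    [0, 0, 0],
    [0, 0, 0],
    [0, 0, 0],
    [0, 0, 0],
    [0, 0, 0],
    [0, 0, 0],
  ],
  fingers=[-1, -1, -1, -1, -1, -1, -1, -1, -1, -1, -1],
)

```text
clock: 10.65
ee_pos: [0.5681, -0.0187, 0.1773]
tool_rot: [179.9, -0.2, -11.3]
contact_force: [4.1, -3.5, 3.4]
gripper_width: 0.0124
grip_force: 41.6
```

```bash
python3 st.py
```

```text
10.8 [0.5681, -0.0187, 0.1773, -11.3092, 3.8546, -4.1843, 3.3408, -0.6475, -0.7502, 0.1465]
[  0.5681  -0.0187   0.1773 -11.3124   4.0417  -3.9776   3.2954  -0.673
  -0.8005   0.1247] 0.012442848425588328 41.64996922016144 96.0336962652445
```

Now 67° on, with the pin sliding at light load. I'm stepping slowly across the hole.

Scaled: 2.8 degrees is 0.0156.

Call:
arm_command(
  twist=[
    [0, 0, 0.0022],
    [0, 0, 0.0044],
    [0, 0, 0.0067],
    [0, 0, 0.0089],
    [0, 0, 0.0111],
    [0, 0, 0.0133],
    [0, 0, 0.0156],
    [0, 0, 0.0156],
  ],
  delta_pos=[
    [0, 0, 0],
    [0, 0, 0],
    [0, 0, 0],
    [0, 0, 0],
    [0, 0, 0],
    [0, 0, 0],
    [0, 0, 0],
    [0, 0, 0],
  ],
  fingers=[-1, -1, -1, -1, -1, -1, -1, -1],
)

```text
clock: 11.65
ee_pos: [0.5681, -0.0188, 0.1769]
tool_rot: [179.9, -0.1, -14.1]
contact_force: [5.2, -4.5, 1.9]
gripper_width: 0.012
grip_force: 41.5
```

```bash
python3 st.py
```

```text
11.8 [0.5681, -0.0188, 0.1768, -14.1195, 4.6087, -4.834, 1.7661, -0.6956, -0.8913, 0.0301]
[  0.5681  -0.0188   0.1769 -14.1204   4.973   -4.2446   1.9192  -0.714
  -0.8859   0.0966] 0.012423037550343179 41.458704471588135 98.83720211482704
```

The vertical force fell and z dropped, so the pin has snapped in at about 69.8°. I'll ease down a little and watch the force.

Scaled: 0.002 m is 0.0027, 0.0015 m is 0.002.

Call:
arm_command(
  twist=[
    [0, 0, 0],
    [0, 0, 0],
    [0, 0, 0],
    [0, 0, 0],
    [0, 0, 0],
    [0, 0, 0],
  ],
  delta_pos=[
    [0, 0, 0.0007],
    [0, 0, 0.0013],
    [0, 0, 0.002],
    [0, 0, 0.0027],
    [0, 0, 0.0027],
    [0, 0, 0.0027],
  ],
  fingers=[-1, -1, -1, -1, -1, -1],
)

```text
clock: 12.45
ee_pos: [0.5681, -0.0188, 0.1747]
tool_rot: [179.9, -0.1, -14.1]
contact_force: [4.6, -4.3, 0.7]
gripper_width: 0.0124
grip_force: 41.4
```

```bash
python3 st.py
```

```text
12.6 [0.5681, -0.0188, 0.1748, -14.1149, 4.9587, -3.9421, 1.7089, -0.7014, -0.9517, 0.1267]
[  0.5681  -0.0188   0.1748 -14.1162   4.7692  -4.4288   1.3867  -0.736
  -0.9177   0.0897] 0.01224706633405183 41.436890959739685 98.83539285111662
```

It goes down freely, so the pin is in the hole. Continuing to home.

Scaled: 0.0065 m is 0.0087, 0.006 m is 0.008.

Call:
arm_command(
  twist=[
    [0, 0, 0],
    [0, 0, 0],
    [0, 0, 0],
    [0, 0, 0],
    [0, 0, 0],
    [0, 0, 0],
    [0, 0, 0],
    [0, 0, 0],
  ],
  delta_pos=[
    [0, 0, 0.0013],
    [0, 0, 0.0027],
    [0, 0, 0.004],
    [0, 0, 0.0053],
    [0, 0, 0.0067],
    [0, 0, 0.008],
    [0, 0, 0.0087],
    [0, 0, 0.0087],
  ],
  fingers=[-1, -1, -1, -1, -1, -1, -1, -1],
)

```text
clock: 13.45
ee_pos: [0.5681, -0.0188, 0.1691]
tool_rot: [179.9, -0.2, -14.1]
contact_force: [4.0, -4.4, 4.2]
gripper_width: 0.0129
grip_force: 41.9
```

```bash
python3 st.py
```

```text
13.6 [0.5681, -0.0188, 0.1691, -14.1181, 3.4346, -4.4393, 4.6701, -0.7556, -0.5895, 0.1141]
[  0.5681  -0.0188   0.1691 -14.1171   3.8448  -4.2219   4.2983  -0.7029
  -0.6474   0.0966] 0.012167447355109025 41.90346658229828 98.83706320128024
```

Scaled: 0.001 m is 0.0013.

Call:
arm_command(
  twist=[
    [0, 0, 0],
    [0, 0, 0],
    [0, 0, 0],
  ],
  delta_pos=[
    [0, 0, 0.0013],
    [0, 0, 0.0013],
    [0, 0, 0.0013],
  ],
  fingers=[-1, -1, -1],
)

```text
clock: 13.95
ee_pos: [0.5682, -0.0189, 0.1691]
tool_rot: [179.9, -0.2, -14.1]
contact_force: [2.7, -3.4, 7.3]
gripper_width: 0.0122
grip_force: 42.4
```

```bash
python3 st.py
```

```text
14.1 [0.5681, -0.0188, 0.1691, -14.1152, 1.896, -4.6628, 8.4333, -0.653, -0.3919, 0.0836]
[  0.5681  -0.0188   0.1691 -14.1176   2.4484  -3.8256   7.8283  -0.6619
  -0.3505   0.0974] 0.012295965407765118 42.35890746116638 98.8340879844964
```

Call:
arm_command(
  twist=[
    [0, 0, 0],
    [0, 0, 0],
    [0, 0, 0],
    [0, 0, 0],
    [0, 0, 0],
    [0, 0, 0],
  ],
  delta_pos=[
    [0, 0, 0],
    [0, 0, 0],
    [0, 0, 0],
    [0, 0, 0],
    [0, 0, 0],
    [0, 0, 0],
  ],
  fingers=[-0.4, 0, 0, 0, 0, 0],
)

```text
clock: 14.75
ee_pos: [0.5672, -0.0177, 0.167]
tool_rot: [-180.0, 0.0, -14.1]
contact_force: [-0.5, 0.2, 0.7]
gripper_width: 0.0427
grip_force: 0.0
```

Scaled: -0.1 m is -0.1333, -0.08 m is -0.1067.

Call:
arm_command(
  twist=[
    [0, 0, 0],
    [0, 0, 0],
    [0, 0, 0],
    [0, 0, 0],
    [0, 0, 0],
    [0, 0, 0],
    [0, 0, 0],
    [0, 0, 0],
  ],
  delta_pos=[
    [0, 0, -0.0133],
    [0, 0, -0.0267],
    [0, 0, -0.0533],
    [0, 0, -0.08],
    [0, 0, -0.1067],
    [0, 0, -0.1333],
    [0, 0, -0.1333],
    [0, 0, -0.1333],
  ],
  fingers=[0, 0, 0, 0, 0, 0, 0, 0],
)

```text
clock: 15.55
ee_pos: [0.5676, -0.0178, 0.268]
tool_rot: [-180.0, -0.1, -14.1]
contact_force: [-0.7, -0.3, 0.0]
gripper_width: 0.0428
grip_force: 0.0
```

```bash
python3 st.py; python3 look.py w6.png
```

```text
15.7 [0.567, -0.0178, 0.2657, -14.0848, -0.7838, -0.6038, -0.0521, -0.0182, 0.0501, -0.0104]
[ 5.67200e-01 -1.78000e-02  2.66600e-01 -1.40843e+01 -5.27400e-01
 -2.91000e-01 -2.53000e-02 -5.20000e-03  1.17000e-02 -9.10000e-03] 0.04262855310143455 0.0 98.85378450577069
ee [ 0.56697052 -0.01773779  0.26576937] [ 1.79980899e+02  1.31405224e-01 -1.40793072e+01] [-5.22898415e+00  5.56319750e-01  7.32516154e+01  1.39959765e-03
  1.06324844e+02  9.88506930e+01]
knob 0.86 [192.4, 313.9] [ 0.5685 -0.0179  0.134 ]
knob_axis 0.88 [193.9, 317.7] [ 0.5665 -0.0206  0.134 ]
home_hole 0.86 [175.8, 267.5] [0.5903 0.0147 0.132 ]
bar 1523 (0.5681079626083374, -0.019069572910666466) (0.012614844366908073, 0.055327560752630234) 76.4799575805664 0.18394050264494055
plate 13990 [0.11921169 0.12032278 0.13077625]
```

View pics/w6.png

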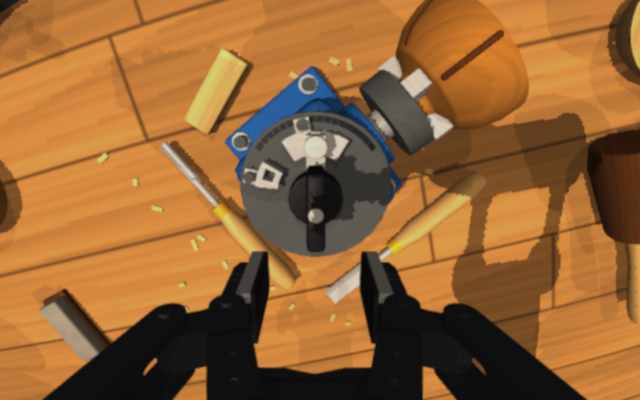

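The picture shows the knob at (316,195) and its housing at (315,147), seated over the second shoe. The bar top is back at 0.1839, its home height. The gripper is clear and the other things look undisturbed, so I'm handing in.

```bash
python3 -c "
from workcell import r
print(r.close_job())"
```

```text
the job is handed in; nothing more can be done
None
```

The knob was pulled clear, turned about 70° clockwise to the next hole, pushed gently down until fully home and let go; I handed the job in at about 16 s with the gripper clear of everything.

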